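# Weigh a tub at the bakery counter and stack it away

### The job

The green-lidded tub has been left standing on its end. Turn it onto its feet in the pan of the scale and let go of it for a good second so that it can be weighed, then take it again and stack it, lid up and long sides parallel, on the other green-lidded tub, with its four corner feet fully down in the lid's recesses. Do not drop it or let it topple, and leave the red-lidded tub, the bread basket and the jar where they are.

Things in the scene. Friction and masses are not known exactly. Their poses are not given: they have to be found in the camera images.
- tub: Loose rigid closed tub to handle, cream walls, green lid flush with them, 120 (x) x 60 (y) x 66 mm (z, feet to lid), 0.25 to 0.5 kg, centre of mass near its middle. Origin: middle of the underside, level with the soles of the feet. Square feet 14 x 14 x 7 mm at 45 mm (x), 18 mm (y) from the middle. Starts on its 60 x 66 end: x up, z (lid) level, roughly to the robot, origin 60 mm over the counter.
- green_base: Loose tub of the same shape with a green lid, 0.8 kg, on its feet on the counter: the one to stack on. Origin: middle of its underside; x along the 120 mm length, y along the 60 mm width, z up. Lid rim 66 mm up; in the lid four square recesses 18 x 18 mm, 5 mm deep, over the feet (feet have 2 mm play each side). The other tub fits either way round (half a turn).
- green_seat (a point): Middle of the green base tub's lid at the level of the recess floors, 61 mm above its underside, with axes like the base tub's. When the feet are fully down, the stacked tub's origin lies on this point; if they are not in the recesses it sits about 5 mm higher.
- red_base: Loose bystander tub of the same shape with a red lid, standing on the counter. Leave it alone.
- scale: Fixed shop scale, white housing about 215 (x) x 200 (y) mm, low keypad and green display on its -x side, with a flat rigid steel pan on top. Origin: under the housing, on the counter; z up.
- pan (a point): Centre of the top face of the scale's flat steel pan, 55 mm above the counter; the pan is 170 mm (the scale's x) x 190 mm (its y), without a rim.
- bread_basket: Loose bystander: wicker basket about 145 x 225 mm, 75 mm high, holding a loaf. Origin under its centre.
- jar: Loose bystander: amber glass jar with a steel lid, 68 mm diameter, 110 mm high. Origin under its centre.
There are look-alikes about, which are no part of the job. What is shaped like the green_base but yellow is not meant. Leave any yellow look-alike of the tub alone.

How it is judged:
By the outcome, as a careful person would: the job done as asked, in the order asked, and still so for the second after the job is handed in, with the robot touching nothing.
It also fails if it takes over 53 s, if anything falls off the work surface, if the arm or the gripper's body presses on something with over 40 N, if the wrist force passes 120 N, or if a joint passes its speed limit or range.

### The arm

A 6-joint arm with a two-finger parallel gripper is mounted at the origin on the work surface. World frame = base frame: x ahead of the robot, y to its left, z up, the work surface at z = 0. Lengths are in mm, angles in rad, forces in N, time in s.
With the tool pointing down it reaches from about 325 to 1000 mm from the base axis. Payload 5.1 kg.
Tool frame: the origin (TCP) lies midway between the tips of the shut fingers; the grasp point (between the pads) lies 19 mm behind it (env.pinch_z is the distance from the TCP to the grasp point, in mm); z points along the fingers, y is the line along which they close (so a half turn about z gives the same grasp; the last joint's range is limited). The gripper opens to 85 mm and grips with 20 to 120 N. Pads are 22 mm wide; open, the fingers measure 114 mm over their backs; the gripper's body (76 mm by 85 mm) begins 54 mm behind the grasp point. The pads swing forward as they close: fully open they stand 13 mm farther back than shut.
Start: joints at [-1.205, 0.124, 1.65, -0, 1.367, -0.083], TCP at [281.992, -585.632, 231.322] pointing down, gripper open.
Joint ranges: [-2.61, 2.61], [-1.02, 2.33], [0.03, 2.71], [-1.35, 4.49], [0.32, 2.68], [-2.91, 2.91]. Speed limits (rad/s): [2.57, 2.57, 3.14, 3.14, 3.14, 3.14].

### API

Orientations are given as a unit quaternion [w, x, y, z].
In Python, from station import env, kinematics, status, read_camera, camera_model gives the robot as it stands. The module is installed in compiled form; this text tells all that it offers. Calls block until the motion is done:
- env.reach(position, orientation): joint-space move of the TCP to a pose.
- env.movel(position, feed=150, rot=None, contact_N=None): straight line of the TCP; rot=None keeps the orientation; feed is the mean speed in mm/s. With contact_N (N) it stops when the force on the tool has changed by that much, and returns True; else False.
- env.move_joints(angles): joint-space move.
- env.move_gripper(opening, newtons=None): opening from 0.0 (shut) to 1.0 (fully open); newtons is the grip in N (None keeps the last); returns when the fingers have stopped.
- env.pause(seconds).
- kinematics.ik(position, orientation): joint angles nearest the present ones, or None.
- status.state(): the state.
- read_camera(name): name is "scene" or "top"; returns the picture (384x512x3 uint8, red, green, blue); there is no depth.
- camera_model(name): a dict with "fx", "fy", "cx", "cy" (pixels), "k1" (the pictures are not rectified: a ray, as slopes to the right and down, at radius r is drawn at 1 + k1 r^2 times it, then the intrinsics apply), "world_to_cam" (4x4, takes a point from world to camera coordinates). Camera axes: x right, y down, z forward; pixel columns grow to the right and rows downward; lengths in mm; the calibration is good to about 2 mm. A picture is of the moment at which its call begins. camera_model takes no time and is no camera call.
A pose or a line that the arm cannot do raises env.IKError and nothing moves.
- env.finish_job(): hands the job in; it is judged then, once.
The state is a dict: "time_s": time; "qpos": joint angles; "qd": joint speeds; "joint_torque": joint torques, N m; "ee_pos": TCP position; "tool_rot": TCP orientation; "ft_force": force on the tool from outside, world axes, zero at the start; "moment": the same for the moment, N m; "width": opening from 0.0 (shut) to 1.0 (fully open); "gripper_force": force on a finger pad.
Only numpy, scipy, OpenCV 4.12 (cv2) and the standard library are available. Lean on these libraries where they do the work, as an engineer would, in place of code of your own. Each camera call takes 0.05 s, during which the arm holds its last target. There are 200 camera calls.

## Working session

There is one attempt and no reset: what is moved stays moved. The work goes in short steps, each a Python script; the robot and the scene stay as the last script left them, time stands still between calls to the robot, and variables do not carry over. Pictures are saved under pics/ and viewed, at most 10 in all, crops included, and the job is handed in when it is done.

```bash
mkdir -p pics
python3 - <<'E'
from station import *
import cv2,numpy as np
np.set_printoptions(precision=4,suppress=True)
for n in("scene","top"):
    im=read_camera(n);cv2.imwrite(f"pics/{n}0.png",im[:,:,::-1])
    cv2.imwrite(f"pics/{n}0b.png",cv2.resize(im[:,:,::-1],(800,600),interpolation=cv2.INTER_CUBIC))
    print(camera_model(n))
print(status.state(),env.pinch_z)
E
```

```text
{'fx': 381.5041023678829, 'fy': 381.5041023678829, 'cx': 255.66751525035343, 'cy': 189.8254671987579, 'k1': -0.09899813064195134, 'world_to_cam': array([[  -0.4958,    0.8684,    0.0056,  306.801 ],
       [   0.4819,    0.2804,   -0.8302, -223.6169],
       [  -0.7225,   -0.4089,   -0.5575, 1806.5876],
       [   0.    ,    0.    ,    0.    ,    1.    ]])}
{'fx': 433.13218784643664, 'fy': 433.13218784643664, 'cx': 251.11832423329648, 'cy': 192.43394860948027, 'k1': -0.12441648751392799, 'world_to_cam': array([[   0.0208,   -0.9998,   -0.0017,    5.941 ],
       [  -0.991 ,   -0.0204,   -0.1321,  611.4493],
       [   0.1321,    0.0044,   -0.9912, 1122.4059],
       [   0.    ,    0.    ,    0.    ,    1.    ]])}
{'time_s': 0.1, 'qpos': array([-1.2046,  0.1245,  1.6515,  0.0001,  1.3675, -0.0826]), 'qd': array([-0.0017, -0.0011, -0.0021, -0.0014, -0.0002,  0.0018]), 'joint_torque': array([  0.0002, -42.493 , -36.6655,  -0.0001,   0.004 ,   0.    ]), 'ee_pos': array([ 281.8232, -585.125 ,  230.1781]), 'tool_rot': array([-0.0009,  0.9749,  0.2225, -0.0001]), 'ft_force': array([-0.7241, -0.0403,  0.7162]), 'moment': array([-0.0481, -0.0314,  0.0125]), 'gripper_force': 0.0, 'width': 1.0028660298521412} 18.700000000000003
```

View pics/scene0b.png

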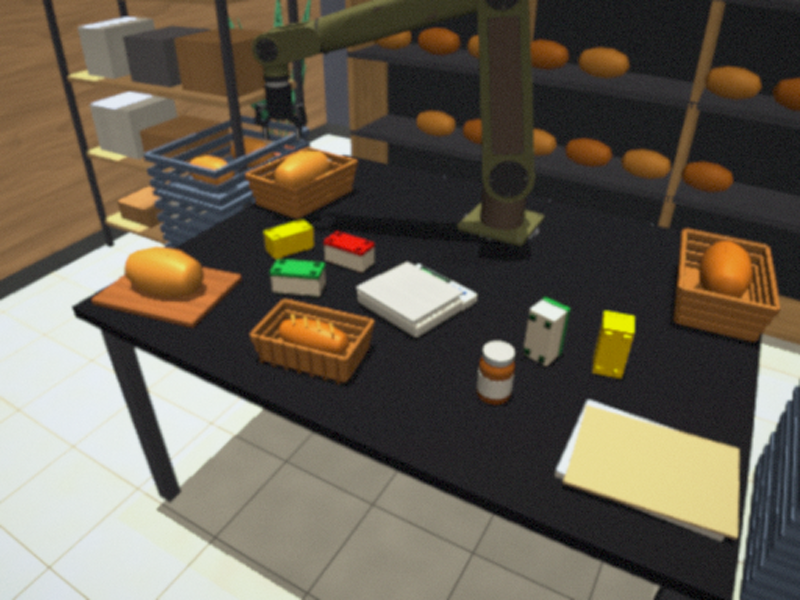

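View pics/top0b.png

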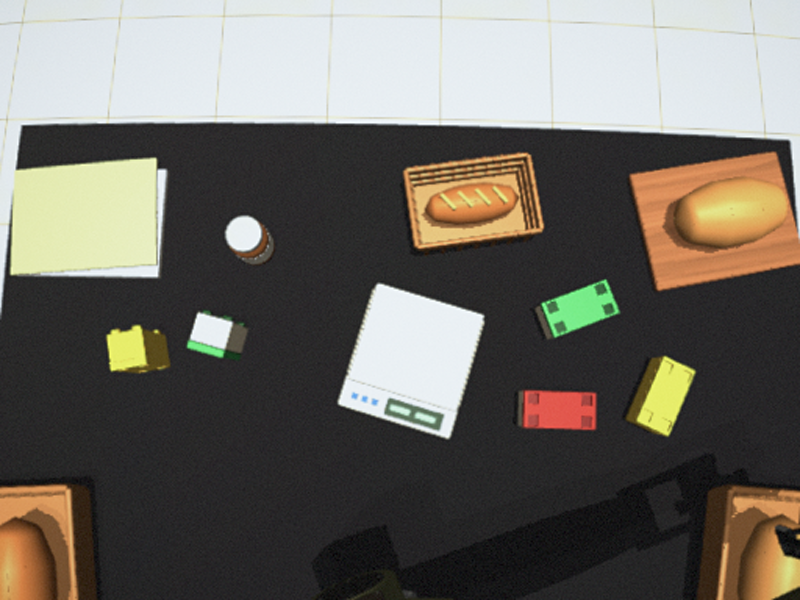

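The scene picture shows the upright tub at about (547,331), jar (496,372), base (299,277), red tub (350,250) and scale (415,297). In the top picture the tub is at (217,333), base (578,308), red tub (557,410) and pan (418,345). Next, enlarged crops.

```bash
cat > crop.py <<'E'
import cv2,numpy as np
def crop(im,x,y,w):
    h=w*3//4; s=400/w
    c=cv2.resize(im[y:y+h,x:x+w],(400,300),interpolation=cv2.INTER_CUBIC).copy()
    st=5 if w<=80 else 10
    for u in range(-(-x//st)*st,x+w,st):
        X=int((u+.5-x)*s);cv2.line(c,(X,0),(X,5 if u%10 else 10),(255,0,255),1)
        if u%(2*st)==0:cv2.putText(c,str(u),(X-10,20),0,.35,(255,0,255),1)
    for v in range(-(-y//st)*st,y+h,st):
        Y=int((v+.5-y)*s);cv2.line(c,(0,Y),(8,Y),(255,0,255),1);cv2.putText(c,str(v),(10,Y+4),0,.35,(255,0,255),1)
    return c
E
python3 - <<'E'
from crop import *
t=cv2.imread("pics/top0.png");s=cv2.imread("pics/scene0.png")
m=np.vstack([np.hstack([crop(t,110,190,60),crop(t,335,172,72)]),np.hstack([crop(t,190,175,144),crop(s,325,185,64)])])
cv2.imwrite("pics/m1.png",m)
E
```

```text
(no output)
```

View pics/m1.png

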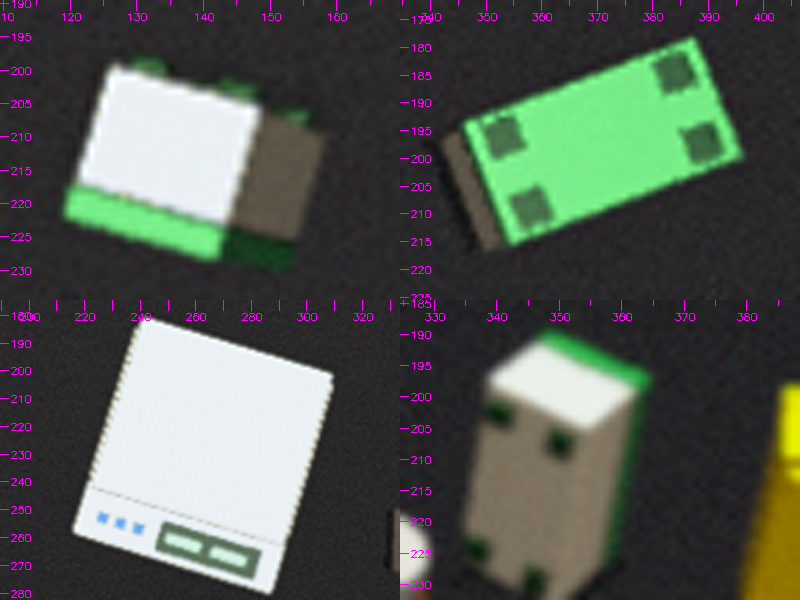

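The crops show the tub end face corners (top image) at (126,199), (149,205), (119,222), (142,228.5). The base lid corners are (346,193), (388,178), (396,200), (355,216), and the pan corners (239,181), (309,201), (293,264), (223,242).

```bash
cat > vis.py <<'E'
import cv2,numpy as np
from station import camera_model
def ray(name,px,z):
    c=camera_model(name);K=np.array([[c['fx'],0,c['cx']],[0,c['fy'],c['cy']],[0,0,1]])
    n=cv2.undistortPoints(np.array(px,float).reshape(-1,1,2),K,np.array([c['k1'],0,0,0.])).reshape(-1,2)
    T=c['world_to_cam'];R=T[:3,:3];o=-R.T@T[:3,3]
    d=np.c_[n,np.ones(len(n))]@R
    return o+d*((z-o[2])/d[:,2])[:,None]
def proj(name,P):
    c=camera_model(name);K=np.array([[c['fx'],0,c['cx']],[0,c['fy'],c['cy']],[0,0,1]]);T=c['world_to_cam']
    return cv2.projectPoints(np.array(P,float).reshape(-1,1,3),cv2.Rodrigues(T[:3,:3])[0],T[:3,3],K,np.array([c['k1'],0,0,0.]))[0].reshape(-1,2)
def rep(name,px,z):
    W=ray("top",px,z)[:,:2]; e=np.roll(W,-1,0)-W
    print(name,"ctr",W.mean(0).round(1),"sides",np.linalg.norm(e,axis=1).round(1),"angles",np.degrees(np.arctan2(e[:,1],e[:,0])).round(1)); return W
E
python3 - <<'E'
from vis import *
rep("tub",[(126,199.25),(148.8,205.25),(142.2,228.5),(119.4,222.05)],120)
rep("base",[(346.4,193.5),(387.8,178.3),(396.2,199.8),(354.8,215.6)],66)
rep("rec",[(353,196.2),(384,184.6),(389.2,197.4),(358.1,209.1)],61)
rep("pan",[(239.2,180.6),(309.4,201.5),(293.2,263.8),(222.6,241.8)],55)
# scene check: far top edge etc. right-top lid corner, left-top
# mosaic px: scale 6.25 origin (325,185)
q=lambda x,y:(325+(x-400)/6.25-.5,185+(y-300)/6.25-.5)
rep2=ray("scene",[q(490,375),q(588,430),q(650,378),q(548,333)],120)[:,:2];print(rep2.round(1),rep2.mean(0))
rep("red",[(336.5,249.5),(381,250),(381,274.5),(336,274)],66)
rep("jar",[(158,154)]*4,110)
E
```

```text
tub ctr [540.7 310.7] sides [60.8 60.3 60.8 59.5] angles [-103.2  166.7   76.1  -13.3]
base ctr [ 602.9 -300.3] sides [120.6  61.3 120.6  62.1] angles [ -69.  -159.3  111.4   20.7]
rec ctr [ 603.4 -300.9] sides [90.8 36.8 90.9 36.6] angles [ -68.7 -158.5  111.2   21.4]
pan ctr [532.5 -22.5] sides [194.4 169.4 193.  167.7] angles [-105.6  165.9   73.9  -13.6]
[[556.6 273.1]
 [577.9 332.5]
 [517.1 346.7]
 [503.5 286.9]] [538.74658675 309.78700671]
red ctr [ 431.3 -264.9] sides [117.8  63.5 118.5  63.1] angles [-89.9 179.6  89.9  -1. ]
jar ctr [696.7 259.8] sides [0. 0. 0. 0.] angles [0. 0. 0. 0.]
```

```bash
cat > geo.py <<'E'
import numpy as np
from scipy.spatial.transform import Rotation as Ro
from station import env,kinematics,status
def quat(d,y):
    d=d/np.linalg.norm(d);y=y-d*(y@d);y/=np.linalg.norm(y)
    q=Ro.from_matrix(np.c_[np.cross(y,d),y,d]).as_quat();return q[[3,0,1,2]]
Z=np.array([0,0,1.])
def yv(deg):a=np.radians(deg);return np.array([np.cos(a),np.sin(a),0])
def tcp(p,d,back=None): return np.array(p,float)+d/np.linalg.norm(d)*env.pinch_z  # pinch point -> TCP
E
python3 - <<'E'
from geo import *
np.set_printoptions(precision=2,suppress=True)
C=np.array([540.3,310.5,0]);w=yv(-13.5);v=yv(76.5);P=np.array([532,-22.5,55])
for p in (0,10,20,30,40):
  for s in(1,-1):
    a=np.radians(p);d0=np.cos(a)*w-np.sin(a)*Z;d1=-np.cos(a)*Z-np.sin(a)*w
    for nm,pt,d in(("pre",C+66*Z-90*d0,d0),("grasp",C+66*Z,d0),("lift",C+200*Z,d0),("pan",P+38*Z,d1),("panhi",P+130*Z,d1)):
        print(p,s,nm,kinematics.ik(tcp(pt,d),quat(d,s*v)))
E
```

```text
0 1 pre [0.97 0.45 2.22 4.38 1.41 1.12]
0 1 grasp [0.79 0.48 2.16 4.23 1.32 1.13]
0 1 lift [0.79 0.16 2.21 4.3  1.2  0.88]
0 1 pan [-0.14  0.02  2.04 -0.    1.08 -1.48]
0 1 panhi [-0.14 -0.09  1.98 -0.    1.25 -1.48]
0 -1 pre [ 0.97  0.45  2.22  4.38  1.41 -2.02]
0 -1 grasp [ 0.79  0.48  2.16  4.23  1.32 -2.01]
0 -1 lift [ 0.79  0.16  2.21  4.3   1.2  -2.26]
0 -1 pan [-0.14  0.02  2.04 -0.    1.08  1.66]
0 -1 panhi [-0.14 -0.09  1.98 -0.    1.25  1.66]
10 1 pre None
10 1 grasp [0.78 0.37 2.18 4.33 1.13 1.02]
10 1 lift [0.78 0.07 2.21 4.48 1.04 0.72]
10 1 pan [-0.15  0.12  1.94  0.02  1.25 -1.49]
10 1 panhi [-0.15  0.02  1.88  0.01  1.42 -1.49]
10 -1 pre None
10 -1 grasp [ 0.78  0.37  2.18  4.33  1.13 -2.12]
10 -1 lift [ 0.78  0.07  2.21  4.48  1.04 -2.42]
10 -1 pan [-0.15  0.12  1.94  0.02  1.25  1.65]
10 -1 panhi [-0.15  0.02  1.88  0.01  1.42  1.65]
20 1 pre None
20 1 grasp [0.76 0.28 2.19 4.49 0.95 0.86]
20 1 lift None
20 1 pan [-0.16  0.22  1.85  0.03  1.42 -1.5 ]
20 1 panhi [-0.16  0.12  1.8   0.03  1.58 -1.5 ]
20 -1 pre None
20 -1 grasp [ 0.76  0.28  2.19  4.49  0.95 -2.28]
20 
[... 215 characters left out ...]
6  0.04  1.58 -1.51]
30 1 panhi [-0.16  0.22  1.71  0.04  1.73 -1.5 ]
30 -1 pre None
30 -1 grasp None
30 -1 lift [ 0.73 -0.05  2.15 -1.32  0.83 -2.88]
30 -1 pan [-0.16  0.32  1.76  0.04  1.58  1.64]
30 -1 panhi [-0.16  0.22  1.71  0.04  1.73  1.64]
40 1 pre [ 0.81 -0.03  2.21 -1.14  0.82  0.24]
40 1 grasp [ 0.69  0.15  2.15 -1.3   0.69  0.35]
40 1 lift [ 0.69 -0.08  2.11 -1.02  0.8  -0.01]
40 1 pan [-0.17  0.42  1.68  0.05  1.74 -1.51]
40 1 panhi [-0.17  0.32  1.64  0.05  1.88 -1.5 ]
40 -1 pre [ 0.81 -0.03  2.21 -1.14  0.82 -2.9 ]
40 -1 grasp [ 0.69  0.15  2.15 -1.3   0.69 -2.79]
40 -1 lift None
40 -1 pan [-0.17  0.42  1.68  0.05  1.74  1.63]
40 -1 panhi [-0.17  0.32  1.64  0.05  1.88  1.64]
```

```bash
cat > step1.py <<'E'
from geo import *
from vis import ray
print("yellow",ray("top",[(107.5,235.5)],0).round(),ray("top",[(103,210.5),(105,230)],120).round())
C=np.array([540.3,310.5,0]);w=yv(-13.5);v=yv(76.5);P=np.array([532,-22.5,55]);a=np.radians(40)
d0=np.cos(a)*w-np.sin(a)*Z;d1=-np.cos(a)*Z-np.sin(a)*w;q0=quat(d0,v);q1=quat(d1,v)
G=C-5.5*w+71*Z      # z_tub 42, x_tub +11
E
python3 - <<'E'
from step1 import *
for k in(-100,-60,-30,0): print(kinematics.ik(tcp(G+k*d0,d0),q0).round(2))
env.move_gripper(0.86,40)
env.reach(tcp(G-100*d0+90*Z,d0),q0)
env.movel(tcp(G-100*d0,d0),feed=150)
env.movel(tcp(G-30*d0,d0),feed=100)
s=status.state();print(s['time_s'],s['qpos'],s['ee_pos'],s['ft_force'])
from station import read_camera
from crop import *
im=read_camera("scene")[:,:,::-1];im2=read_camera("top")[:,:,::-1]
cv2.imwrite("pics/m2.png",np.hstack([crop(im,300,150,120),crop(im2,95,180,100)]))
E
```

```text
yellow [[487. 416.   0.]] [[547. 391. 120.]
 [498. 383. 120.]]
[ 0.83 -0.06  2.22 -1.11  0.85  0.22]
[ 0.78  0.01  2.2  -1.17  0.78  0.27]
[ 0.74  0.07  2.18 -1.23  0.74  0.3 ]
[ 0.7   0.13  2.16 -1.28  0.7   0.34]
5.2417 [ 0.73563357  0.07127405  2.18032728 -1.22611028  0.73683356  0.30330871] [526.62979043 313.95221041  78.57592584] [-0.62545602 -0.34240187 -0.28360373]
```

View pics/m2.png

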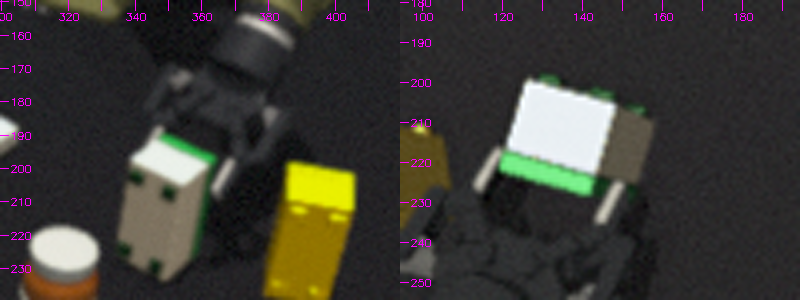

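The fingers straddle the tub: pad tips in the top image at about (119,217) and (150,225). I'll check the centring numerically.

Run:
```python
from step1 import *
from vis import proj
t=status.state()['ee_pos']
for b in(5,10,15):
  for h in(34,36.5,39): print(b,h,proj("top",[t-b*d0+h*v,t-b*d0-h*v]).round(1).tolist())
```

```text
yellow [[487. 416.   0.]] [[547. 391. 120.]
 [498. 383. 120.]]
5 34 [[123.6, 218.4], [148.4, 225.2]]
5 36.5 [[122.7, 218.2], [149.3, 225.4]]
5 39 [[121.8, 217.9], [150.2, 225.7]]
10 34 [[122.9, 219.8], [147.7, 226.6]]
10 36.5 [[122.0, 219.5], [148.6, 226.8]]
10 39 [[121.1, 219.3], [149.5, 227.1]]
15 34 [[122.1, 221.1], [146.9, 227.9]]
15 36.5 [[121.2, 220.9], [147.9, 228.2]]
15 39 [[120.3, 220.6], [148.8, 228.4]]
```

Centred to within about 1 px (seen midpoint 135, predicted 135.6). I'll grasp, lift, turn and set it down on the pan.

Run:
```python
from step1 import *
P2=P+11*w+42*Z
print(env.movel(tcp(G,d0),feed=60,contact_N=8),status.state()['ee_pos'],tcp(G,d0))
env.move_gripper(0.0,80)
s=status.state();print(s['width'],s['gripper_force'])
env.movel(tcp(G+20*Z,d0),feed=40)
env.movel(tcp(G+180*Z,d0),feed=150)
s=status.state();print(s['time_s'],s['width'],s['ft_force'])
env.reach(tcp(P2+150*Z,d1),q1)
env.movel(tcp(P2+25*Z,d1),feed=120)
s=status.state();print(s['time_s'],s['width'],s['ft_force'],s['ee_pos'])
from station import read_camera
from crop import *
im=read_camera("scene")[:,:,::-1];im2=read_camera("top")[:,:,::-1]
cv2.imwrite("pics/m3.png",np.hstack([crop(im,200,130,120),crop(im2,190,160,140)]))
```

```text
yellow [[487. 416.   0.]] [[547. 391. 120.]
 [498. 383. 120.]]
False [548.95138647 308.19456033  58.60211621] [548.88119477 308.43983741  58.9798717 ]
0.6920810592377604 82.18958839774132
8.125 0.6964805091368084 [-0.37364595  0.24192058 -4.42590011]
10.5917 0.6978486818436368 [ 0.0364589   0.38108246 -3.94572215] [531.74640586 -22.36914533 108.65660941]
```

View pics/m3.png

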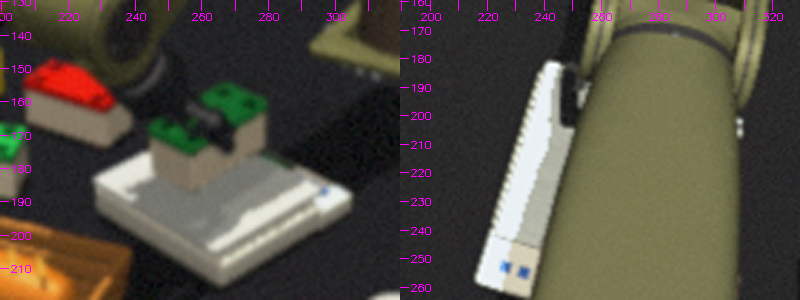

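The scene picture shows the tub held lid-up and level above the middle of the pan, around (255,165), with the arm hiding it from the top camera. I'll lower it, release and back off.

Run:
```python
from step1 import *
P2=P+11*w+42*Z
hit=env.movel(tcp(P2-6*Z,d1),feed=25,contact_N=4)
s=status.state();print(hit,s['ee_pos'][2]-tcp(P2,d1)[2],s['ft_force'])
env.move_gripper(0.86,80)
t=status.state()['ee_pos']
env.movel(t-90*d1,feed=120)
s=status.state();print(s['time_s'],s['width'],s['ft_force'],s['qpos'])
env.reach([480,-330,330],quat(-Z,v))
env.pause(0.5)
from station import read_camera
from crop import *
im=read_camera("scene")[:,:,::-1];im2=read_camera("top")[:,:,::-1]
cv2.imwrite("pics/top4.png",im2)
print(status.state()['time_s'],kinematics.ik([532,-22,80],quat(-Z,v)))
cv2.imwrite("pics/m4.png",np.hstack([crop(im,200,130,120),crop(im2,225,185,80)]))
```

```text
yellow [[487. 416.   0.]] [[547. 391. 120.]
 [498. 383. 120.]]
True 5.064916877859048 [-0.47108408 -0.61770296  4.44328633]
12.6917 0.8592627183615961 [ 0.11997415 -0.43050793 -1.61049102] [-0.17142859  0.46905073  1.47361024  0.043423    1.89957855 -1.50755523]
14.65 [-1.42166475e-01  1.13023996e-02  2.03824632e+00 -4.44089210e-16
  1.09204394e+00 -1.47734335e+00]
```

View pics/m4.png

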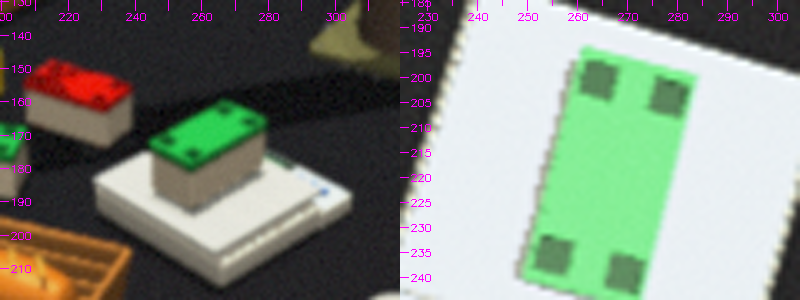

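The tub stands on its feet on the pan; recess centres in the top image are at about (264.3,200.3), (278.5,203.9), (269.7,239.1), (255.1,235.5). Next I'll refine both tub poses by fitting to the lid outline.

Run:
```python
from vis import *
rep("tub rec",[(264.3,200.3),(278.5,203.9),(269.7,239.1),(255.1,235.5)],116)
def fit(f,roi,z,long0):
    im=cv2.imread(f);x,y,w,h=roi
    c=im[y:y+h,x:x+w].astype(int);m=(c[:,:,1]-np.maximum(c[:,:,0],c[:,:,2])>20).astype(np.uint8)
    m=cv2.morphologyEx(m,cv2.MORPH_CLOSE,np.ones((3,3)))
    k=max(cv2.findContours(m,cv2.RETR_EXTERNAL,cv2.CHAIN_APPROX_NONE)[0],key=cv2.contourArea).reshape(-1,2)+[x,y]
    W=ray("top",k,z)[:,:2].astype(np.float32);r=cv2.minAreaRect(W);print(f,r,len(k))
fit("pics/top4.png",(235,180,65,75),121,0)
fit("pics/top0.png",(335,172,72,54),66,0);fit("pics/top4.png",(335,172,72,54),66,0)
from station import status
```

```text
tub rec ctr [533.7 -22.5] sides [36.6 90.5 37.3 90.9] angles [-103.2  166.8   77.3  -13.6]
pics/top4.png ((532.6023559570312, -21.06818389892578), (61.81275177001953, 121.42899322509766), 76.42999267578125) 138
pics/top0.png ((602.6326293945312, -299.2436218261719), (64.99064636230469, 125.89389038085938), 20.99323844909668) 126
pics/top4.png ((602.7967529296875, -299.19464111328125), (64.6688461303711, 125.5400619506836), 21.514293670654297) 126
```

```bash
cat > step2.py <<'E'
from geo import *
from vis import proj
T=np.array([533.2,-22.2,55.]);B=np.array([603.,-300.2,61.]);vt=yv(76.6);vb=yv(21.2);D=-Z
qt=quat(D,vt);qb=quat(D,vb)
E
python3 - <<'E'
from step2 import *
print(kinematics.ik(tcp(T+36*Z,D),qt).round(2),kinematics.ik(tcp(B+36*Z,D),qb).round(2))
env.reach(tcp(T+150*Z,D),qt)
env.movel(tcp(T+75*Z,D),feed=150)
print(env.movel(tcp(T+36*Z,D),feed=60,contact_N=8))
env.move_gripper(0.0,60)
s=status.state();off=s['ee_pos'][2]-55;print(s['time_s'],s['width'],off,s['ee_pos'],tcp(T+36*Z,D))
open("off.txt","w").write(str(off))
env.movel(tcp(T+50*Z,D),feed=50)
env.movel(tcp(T+120*Z,D),feed=150)
env.reach(tcp(B+110*Z,D),qb)
env.movel(tcp(B+50*Z,D),feed=120)
s=status.state();print(s['time_s'],s['width'],s['ft_force'],s['ee_pos'],tcp(B+50*Z,D))
from station import read_camera
from crop import *
im=read_camera("scene")[:,:,::-1];im2=read_camera("top")[:,:,::-1]
cv2.imwrite("pics/m5.png",np.hstack([crop(im,150,110,100),crop(im2,330,165,88)]))
E
```

```text
[-0.14  0.02  2.04 -0.    1.08 -1.48] [-0.54  0.3   1.71 -0.    1.13 -0.91]
False
17.6667 0.6938741220032822 18.08206920672923 [533.84416354 -22.3139928   73.08206921] [533.2 -22.2  72.3]
20.475 0.6965228408764043 [ 0.22104967 -0.01022841 -3.69593598] [ 603.380833   -299.99380942   92.6680006 ] [ 603.  -300.2   92.3]
```

View pics/m5.png

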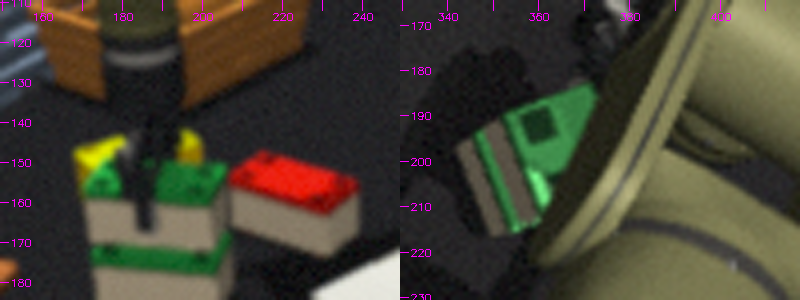

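The held tub hovers about 14 mm over the base lid with its sides parallel. I'll descend on contact, with a small search if the feet miss the recesses.

Run:
```python
from step2 import *
off=float(open("off.txt").read())
l=yv(-68.8)
for a,b in [(0,0),(1.5,0),(-1.5,0),(0,1.5),(0,-1.5),(2,2),(-2,2),(2,-2),(-2,-2)]:
    o=a*l+b*vb
    p=B+o
    env.movel([p[0],p[1],61+off+9],feed=60)
    hit=env.movel([p[0],p[1],61+off-2.5],feed=15,contact_N=5)
    s=status.state();h=s['ee_pos'][2]-61-off
    print(a,b,hit,round(h,2),s['ft_force'].round(1),s['ee_pos'].round(1),round(s['time_s'],2))
    if h<1.5 or s['time_s']>40: break
```

```text
0 0 True 0.02 [-0.3  1.3  4.7] [ 603.1 -300.2   79.1] 21.43
```

Seated on the first try (height error 0.02 mm). I'll release, retreat and check.

Run:
```python
from step2 import *
env.move_gripper(0.86,60)
t=status.state()['ee_pos']
env.movel(t+100*Z,feed=100)
env.reach([480,-60,330],qt)
env.pause(0.5)
from station import read_camera
from crop import *
im=read_camera("scene")[:,:,::-1];im2=read_camera("top")[:,:,::-1]
cv2.imwrite("pics/top6.png",im2);print(status.state()['time_s'])
cv2.imwrite("pics/m6.png",np.hstack([crop(im,150,120,100),crop(im2,325,160,88)]))
from vis import ray
c=im2[160:226,325:413].astype(int);m=(c[:,:,1]-np.maximum(c[:,:,0],c[:,:,2])>20).astype(np.uint8)
k=max(cv2.findContours(m,0,1)[0],key=cv2.contourArea).reshape(-1,2)+[325,160]
print(cv2.minAreaRect(ray("top",k,127)[:,:2].astype(np.float32)))
```

```text
24.6417
((602.9442138671875, -298.78289794921875), (64.50210571289062, 125.22511291503906), 21.30805015563965)
```

View pics/m6.png

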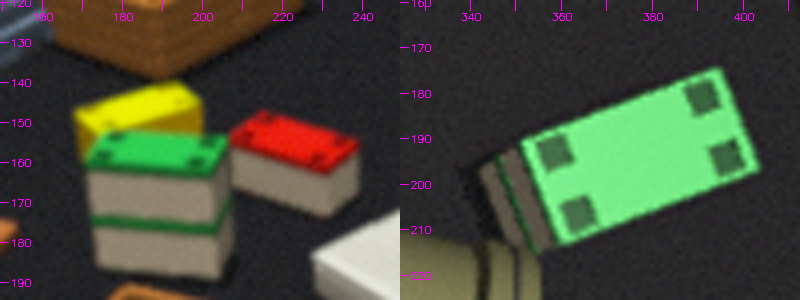

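The tub sits flush on the base with no gap in the scene crop (about (195,175)); its fitted centre and angle match the base's.

```bash
python3 -c "
from station import env
print(env.finish_job())"
```

```text
the job is handed in; nothing more can be done
None
```

The tub was turned onto its feet in the scale pan, left free for over a second, then stacked lid up on the green base tub with its feet in the recesses; I handed the job in at about 25 s without touching the red tub, bread basket or jar, and the judge's verdict was not shown.

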